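# Free the jaw of a lid clamp by pushing its spring bar with a forked tool

## Task

Free the red jaw of the lid clamp so that it can be washed: take the orange-handled forked tool from its holder, straddle the clamp's thin spring bar with the prongs and push the brass collar gently along the bar, away from the jaw, until the jaw springs up. Touch the clamp only with the fork and do not ram the collar against its stop. Then stand the fork back, fully down, in the pocket it came from and let go, leaving everything else in the drawer where it is.

Things in the scene. Friction and masses are not known exactly. Their poses are not given: they have to be found in the camera images.
- clamp: Lid clamp, screwed down: grey base plate 110 (x) x 150 (y) x 12 mm, origin at the centre of its underside, z up. A steel spring bar 6 mm thick runs along the clamp's y, 47 mm above the origin, through two steel cheeks 30 mm wide (x), tops 55 mm above the origin: near cheek y = -16 to -10 mm, far cheek y = 55 to 61. More than 12 N between fork and clamp bends the bar and fails.
- clamp_bar (a point): Point on the bar's axis, fixed to the clamp at y = 0, x = 0, 47 mm above the clamp's origin; axes as the clamp's. Here, right of the near cheek (towards +y), the bar is bare, with free space below it down to the base plate (35 mm).
- clamp_collar (a point): Nominal place of the brass collar's face that looks to the near cheek: on the bar's axis at clamp y = +18 mm. Collar 20 mm across, 5 mm thick, a spring behind it. Its true place on the bar differs by up to 12 mm either way and is not reported: find it by feel. Pushed to +y: moves from 4 N, frees the jaw after about 6.5 mm at 9 to 10 N, hard stop at 7.5 mm.
- jaw (a joint): Hinge of the red jaw (at clamp y = -61 to -39 mm, x = -41 to 50 mm), rad: 0 = linked, the bar's tip sits in its eye. Once the tip is drawn out it springs up by itself to about 0.7 and stays up; its loose end then stands about 100 mm above the clamp's origin.
- fork: Forked tool, upright in a holder pocket: orange handle 24 (x) x 16 (y) x 50 mm high, two steel prongs below. Origin at the centre of the handle's underside (shoulder, rests on the holder's top), z up; prongs z = -34 to 0 mm, each 5.5 mm wide (x), 5 mm thick (y), gap between them 9 mm in x, centred. 60 g. Grip it across its 16 mm (y): the push along y is then borne squarely by the pads.
- holder: Black plastic holder, fixed: 150 (x) x 60 (y) x 40 mm high, origin at the centre of its underside. Two pockets open to the top at x = +40 and x = -40 mm, each 23 (x) x 8 (y) mm and 37 mm deep with a 2 mm chamfer at the mouth; fork and pick stand in them in either order, their x and y axes along the holder's.
- pick: Bystander: blue-handled tool of the same handle size with a single spike, in the other pocket of the holder. Origin at the centre of the handle's underside. Leave it.
- grinder: Bystander: chrome pepper grinder, standing, 54 mm wide, 150 mm high, origin at the centre of its underside.
- grater: Bystander: flat steel nutmeg grater with black handle, lying, 225 x 45 x 16 mm, long along its x.
- jar: Bystander: amber glass jar with green cap, standing, 60 mm wide, 85 mm high.
- spoon: Bystander: steel spoon with wooden handle, 150 mm long, lying.
- vials: Bystander: black plastic insert, fixed, 90 (x) x 360 (y) mm with six tilted glass spice vials, up to about 90 mm high.
There are look-alikes about, which are no part of the job. Leave any purple look-alike of the clamp alone.

How it is judged:
By the outcome, as a careful person would: the job done as asked, in the order asked, and still so for the second after the job is handed in, with the robot touching nothing.
It also fails if it takes over 64 s, if anything falls off the work surface, if the arm or the gripper's body presses on something with over 40 N, if the wrist force passes 120 N, or if a joint passes its speed limit or range.

## Robot

A 7-joint arm with a two-finger parallel gripper is mounted at the origin on the work surface. World frame = base frame: x ahead of the robot, y to its left, z up, the work surface at z = 0. Lengths are in m, angles in rad, forces in N, time in s.
With the tool pointing down it reaches from about 0.425 to 0.875 m from the base axis. Payload 4.7 kg.
Tool frame: the origin (TCP) lies midway between the tips of the shut fingers; the grasp point (between the pads) lies 19 mm behind it (ctrl.grip_point_offset is the distance from the TCP to the grasp point, in m); z points along the fingers, y is the line along which they close (so a half turn about z gives the same grasp; the last joint's range is limited). The gripper opens to 87 mm and grips with 3 to 60 N. Pads are 19 mm wide; open, the fingers measure 117 mm over their backs; the gripper's body (75 mm by 190 mm) begins 51 mm behind the grasp point.
Start: joints at [1.197, 0.321, -0.07, 1.45, 0.023, 1.371, -0.057], TCP at [0.246, -0.602, 0.223] pointing down, gripper open.
Joint ranges: [-2.86, 2.86], [-0.3, 2.09], [-1.38, 1.24], [0.06, 2.45], [-1.56, 4.7], [0.09, 2.05], [-2.69, 2.69]. Speed limits (rad/s): [2.57, 2.57, 3.14, 3.14, 3.14, 3.14, 3.14].

## Interface

Orientations are given as a rotation vector (axis times angle).
In Python, from bench import ctrl gives the robot as it stands. The module is installed in compiled form; this text tells all that it offers.
- The arm moves only by the shell command python3 -m handwheel 'ROWS' [OPENING] [FORCE]. ROWS is JSON, a list of rows, each an object of numbers: "x", "y", "z": the shift along the tool's x, y, z in m; "wx", "wy", "wz": the turn, a rotation vector about the tool's x, y, z in degrees. A call has 1 to 10 rows; each row is the pose to reach, as a shift and turn from the pose commanded when the call began, along the tool's axes at that moment; what a row does not reach only later rows make up. A row lasts 1/12 s, in which the tool goes at most 41.7 mm and 7.16 degrees, less where a joint would pass 70% of its speed; a pose out of reach is approached as far as the arm can. A call with a gripper value outside its range is refused whole. OPENING is the finger opening in m, from 0 to 0.087, set as the call begins (- or left out, the last holds). The fingers move at their own pace and stop on an object; FORCE is the grip in N (left out, the last holds). Time passes only in rows, so rows that repeat a pose let the fingers close. It gives the time, the measured TCP pose, the force, the opening and the grip force at its end, in the units of the state.
- ctrl.get_state(): the state, without advancing time (a new reading comes with each control period).
- ctrl.get_image(name): name is "scene" or "top" or "wrist"; returns a dict with "image" (480x640x3 uint8, red, green, blue), "K" (3x3 intrinsics, pixels), "world_to_cam" (4x4, takes a point from world to camera coordinates); the wrist camera has in their place "hand_eye" (4x4, takes a point from camera to tool coordinates, whose origin is the TCP and whose axes are the flange's). Camera axes: x right, y down, z forward; pixel columns grow to the right and rows downward; lengths in m; the calibration is good to about 2 mm. A picture is of the moment at which its call begins: read the wrist's pose just before it. There is no depth.
- ctrl.close_job(): hands the job in; it is judged then, once.
The state is a dict: "time": time; "joint_positions": joint angles; "qd": joint speeds; "joint_torque": joint torques, N m; "position": TCP position; "tool_rot": TCP orientation; "ft_force": force on the tool from outside, world axes, zero at the start; "torque": the same for the moment, N m; "grip_width": opening from 0.0 (shut) to 1.0 (fully open); "grip_force": force on a finger pad.
Only numpy, scipy, OpenCV 4.12 (cv2) and the standard library are available. Lean on these libraries where they do the work, as an engineer would, in place of code of your own. Each camera call takes 0.05 s, during which the arm holds its last target. There are 200 camera calls.

## Working session

There is one attempt and no reset: what is moved stays moved. The work goes in short steps, Python scripts to look and compute and a shell command to move; the robot and the scene stay as the last step left them, time stands still between calls to the robot, and variables do not carry over. Pictures are saved under pics/ and viewed, at most 11 in all, crops included, and the job is handed in when it is done.

```bash
mkdir -p pics; cat > h.py <<'E'
import numpy as np, cv2
from scipy.spatial.transform import Rotation as R
from bench import ctrl
def snap(n,f):
    d=ctrl.get_image(n); cv2.imwrite(f'pics/{f}.png',d['image'][:,:,::-1]); np.savez(f'pics/{f}.npz',**{k:np.array(v) for k,v in d.items()}); return d
def pose():
    s=ctrl.get_state(); return np.array(s['position']),R.from_rotvec(s['tool_rot']).as_matrix()
def cam(d,p=None,Rm=None):
    "camera centre and rotation (cam->world)"
    if 'world_to_cam' in d:
        T=np.linalg.inv(np.array(d['world_to_cam']))
    else:
        T=np.eye(4);T[:3,:3]=Rm;T[:3,3]=p;T=T@np.array(d['hand_eye'])
    return T
def ray(d,T,u,v,z):
    r=T[:3,:3]@np.linalg.inv(np.array(d['K']))@[u,v,1]; return T[:3,3]+r*(z-T[2,3])/r[2]
def proj(d,T,P):
    q=np.linalg.inv(T)@np.append(P,1); q=np.array(d['K'])@q[:3]; return q[:2]/q[2]
E
python3 - <<'E'
from h import *
s=ctrl.get_state();print({k:np.round(v,3) for k,v in s.items()},ctrl.grip_point_offset)
p,Rm=pose();print(Rm.round(2))
a=snap('scene','s0');b=snap('top','t0')
for d in(a,b):print(cam(d).round(3),d['K'])
d=snap('wrist','w0');print(d['hand_eye'],d['K'])
E
```

```text
{'time': np.float64(0.0), 'joint_positions': array([ 1.197,  0.322, -0.07 ,  1.452,  0.023,  1.371, -0.057]), 'qd': array([-0.001,  0.002,  0.002, -0.001,  0.   ,  0.001,  0.   ]), 'joint_torque': array([ 0.0000e+00, -4.9130e+01, -4.0400e-01, -3.1252e+01, -6.4000e-02,
        4.4000e-02,  0.0000e+00]), 'position': array([ 0.246, -0.601,  0.221]), 'tool_rot': array([-3.081e+00, -6.050e-01,  1.000e-03]), 'ft_force': array([-0.144,  0.56 , -0.059]), 'torque': array([ 0.012, -0.048, -0.019]), 'grip_force': np.float64(0.0), 'grip_width': np.float64(0.998)} 0.0187
[[ 0.93  0.38 -0.  ]
 [ 0.38 -0.93  0.  ]
 [-0.   -0.   -1.  ]]
[[-0.414  0.662 -0.624  1.099]
 [ 0.91   0.291 -0.295  0.308]
 [-0.014 -0.69  -0.723  0.821]
 [ 0.     0.     0.     1.   ]] [[509.62628127   0.         326.26657889]
 [  0.         509.62628127 235.7684503 ]
 [  0.           0.           1.        ]]
[[ 9.000e-02 -9.750e-01  2.030e-01  2.520e-01]
 [-9.960e-01 -8.800e-02  1.700e-02  2.000e-03]
 [ 1.000e-03 -2.040e-01 -9.790e-01  1.113e+00]
 [ 0.000e+00  0.000e+00  0.000e+00  1.000e+00]] [[463.81301136   0.         327.61091065]
 [  0.         463.81301136 238.8848743 ]
 [  0.           0.           1.        ]]
[[-6.26185590e-04 -9.63800208e-01 -2.66624768e-01  7.32944146e-02]
 [ 9.99999412e-01 -8.39642367e-04  6.86591374e-04  3.71156953e-04]
 [-8.85606361e-04 -2.66624181e-01  9.63800167e-01 -1.63731950e-01]
 [ 0.00000000e+00  0.00000000e+00  0.00000000e+00  1.00000000e+00]] [[416.46605145   0.         317.48362822]
 [  0.         416.46605145 237.38712524]
 [  0.           0.           1.        ]]
```

View pics/t0.png

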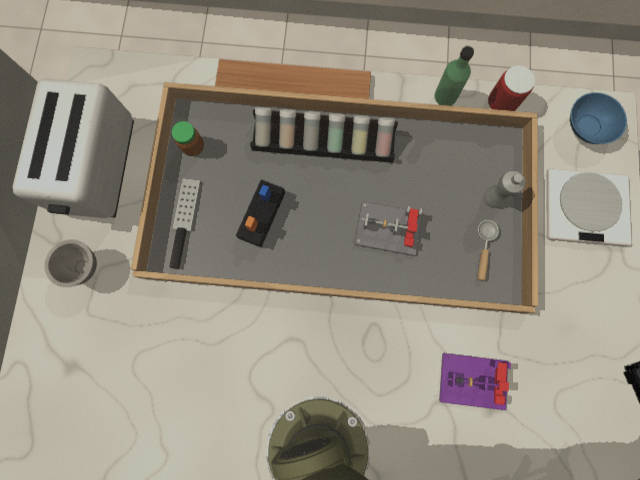

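View pics/s0.png

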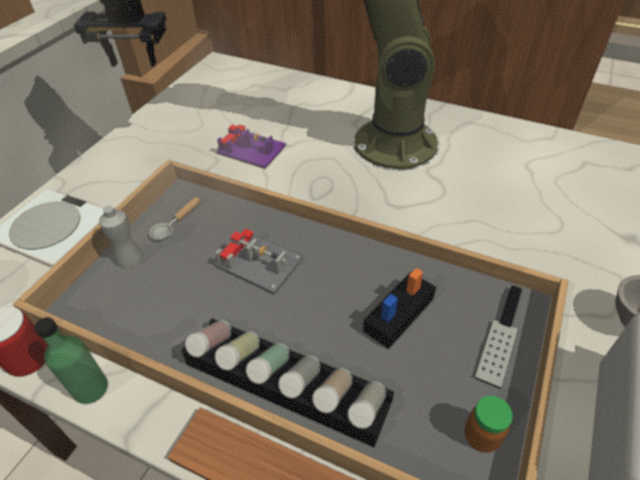

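The top view shows two clamps: a grey one at (390,228) inside the drawer and a purple one at (475,382) outside it. The grey one fits the description; the purple one is the look-alike to leave. In the holder, the fork's orange handle is at (250,223) and the pick's blue one at (264,190).

```bash
cat > m.py <<'E'
from h import *
t=dict(np.load('pics/t0.npz'));s=dict(np.load('pics/s0.npz'));Tt=cam(t);Ts=cam(s)
def tri(a,b):
    A=[];B=[]
    for d,T,(u,v) in((t,Tt,a),(s,Ts,b)):
        r=T[:3,:3]@np.linalg.inv(d['K'])@[u,v,1];r/=np.linalg.norm(r);M=np.eye(3)-np.outer(r,r);A.append(M);B.append(M@T[:3,3])
    return np.linalg.lstsq(np.vstack(A),np.hstack(B),rcond=None)[0]
def blobs(d,lo,hi):
    m=cv2.inRange(cv2.cvtColor(d['image'],cv2.COLOR_RGB2HSV),lo,hi);n,l,st,c=cv2.connectedComponentsWithStats(m)
    return [(c[i].round(1),st[i]) for i in range(1,n) if st[i][4]>40]
for nm,lo,hi in(('or',(5,180,120),(16,255,255)),('bl',(108,150,80),(122,255,255)),('red',(0,180,90),(3,255,255)),('brass',(18,100,100),(30,255,255))):
    print(nm);[print(' t',*b) for b in blobs(t,lo,hi)];[print(' s',*b) for b in blobs(s,lo,hi)]
E
python3 m.py; python3 -c "
import cv2
a=cv2.imread('pics/t0.png')[165:265,225:435];b=cv2.imread('pics/s0.png')[215:345,200:440]
a=cv2.resize(a,(588,280),interpolation=2);b=cv2.resize(b,(588,318),interpolation=2)
import numpy as np;cv2.imwrite('pics/c0.png',np.vstack([a,b]))"
```

```text
or
 s [415.9 279.7] [410 270  11  24 121]
bl
 t [263.5 190.1] [259 185  10  11  67]
 s [389.8 306.3] [383 294  15  27 266]
red
 s [247.  233.9] [243 230   9  10  54]
 s [231.  249.3] [223 244  19  13  87]
 s [  8.1 341.8] [  0 332  21  20  72]
brass
```

View pics/c0.png

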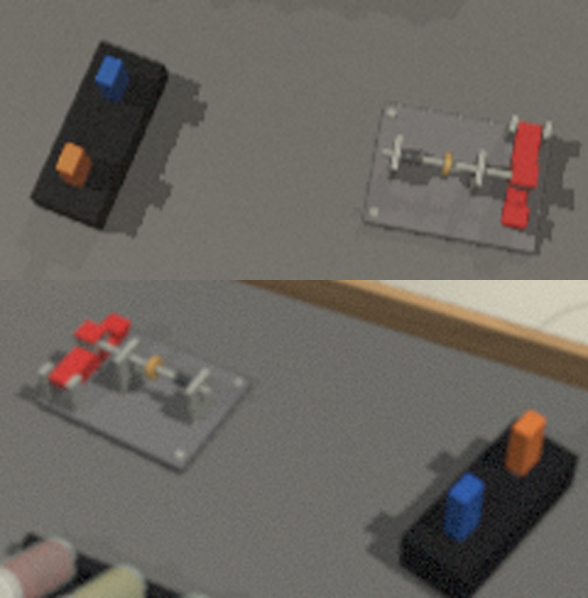

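The crop confirms it. The grey clamp has its red jaw on the right in the top view (world −y), its near cheek at crop (481,168), brass collar at (448,162) and far cheek at (396,152). The holder's top corners are at crop (102,41), (168,66), (102,229) and (33,200), with the orange handle in the near pocket.

```bash
cat >> m.py <<'E'
print('---')
ct=lambda u,v:(u/2.8+225,v/2.8+165)
cs=lambda u,v:(u/2.45+200,(v-280)/2.45+215)
for n,a,b in(('orange top',(77,146+4),(533,417)),('blue top',(114,62),(465,485)),('farcheek',(396,153),(202,380)),('nearcheek',(481,168),(124,350)),('collar',(448,162),(153,366)),('plate cornerA screw',(391,112),(180,454)),('screwB',(374,211),(239,382))):
    print(n,tri(ct(*a),cs(*b)).round(3))
for z in(.04,.05):print('holder',z,[ray(t,Tt,*ct(*c),z)[:2].round(3) for c in((102,41),(168,66),(102,229),(33,200))])
print('plate',[ray(t,Tt,*ct(*c),.02)[:2].round(3) for c in((386,103),(551,128),(537,253),(363,222))])
E
python3 m.py | sed -n '/---/,$p'
```

```text
---
orange top [0.492 0.198 0.1  ]
blue top [0.569 0.175 0.098]
farcheek [ 0.525 -0.064  0.056]
nearcheek [ 0.519 -0.138  0.054]
collar [ 0.523 -0.11   0.05 ]
plate cornerA screw [ 0.572 -0.061  0.015]
screwB [ 0.483 -0.053  0.015]
holder 0.04 [array([0.606, 0.195]), array([0.589, 0.135]), array([0.441, 0.175]), array([0.461, 0.236])]
holder 0.05 [array([0.603, 0.193]), array([0.586, 0.134]), array([0.44 , 0.173]), array([0.459, 0.234])]
plate [array([ 0.579, -0.056]), array([ 0.569, -0.201]), array([ 0.458, -0.194]), array([ 0.471, -0.044])]
```

```bash
cat > go.py <<'E'
# python3 go.py x y z yaw_deg : prints tool-frame shift and turn to bring TCP (pointing down, tool x at yaw) there
import sys; from h import *
g=[float(a) for a in sys.argv[1:]]
s=ctrl.get_state();p,Rm=pose();G=R.from_euler('z',g[3],degrees=True).as_matrix()@np.diag([1,-1,-1])
print('shift mm',(1000*Rm.T@(np.array(g[:3])-p)).round(1),'turn',np.degrees(R.from_matrix(Rm.T@G).as_rotvec()).round(2),'t',round(s['time'],2),'p',p.round(4),'F',np.round(s['ft_force'],1),'q7',round(s['joint_positions'][6],2))
E
r='{"x":0.3,"y":-0.235,"wz":27}'
python3 -m handwheel '[{"x":0.03,"y":-0.024,"wz":3},{"x":0.06,"y":-0.047,"wz":7},{"x":0.09,"y":-0.07,"wz":10},{"x":0.12,"y":-0.094,"wz":13},{"x":0.15,"y":-0.118,"wz":16},{"x":0.18,"y":-0.141,"wz":19},{"x":0.21,"y":-0.165,"wz":22},{"x":0.24,"y":-0.188,"wz":25},{"x":0.27,"y":-0.212,"wz":27},{"x":0.3,"y":-0.235,"wz":27}]' 0.087
python3 go.py 0.52 -0.125 0.2 -4.6
```

```text
shift mm [ 434.2 -337.2   22.2] turn [-8.000e-02  2.000e-02  2.682e+01] t 0.15 p [ 0.2456 -0.6014  0.2217] F [-0.3 -0.5 -0.5] q7 -0.06invalid input at $[0]: expected keys x, y, z, wx, wy, wz
```

```bash

python3 -m handwheel '[{"x":0.03,"y":-0.024,"z":0,"wx":0,"wy":0,"wz":3},{"x":0.06,"y":-0.047,"z":0,"wx":0,"wy":0,"wz":7},{"x":0.09,"y":-0.07,"z":0,"wx":0,"wy":0,"wz":10},{"x":0.12,"y":-0.094,"z":0,"wx":0,"wy":0,"wz":13},{"x":0.15,"y":-0.118,"z":0,"wx":0,"wy":0,"wz":16},{"x":0.18,"y":-0.141,"z":0,"wx":0,"wy":0,"wz":19},{"x":0.21,"y":-0.165,"z":0,"wx":0,"wy":0,"wz":22},{"x":0.24,"y":-0.188,"z":0,"wx":0,"wy":0,"wz":25},{"x":0.27,"y":-0.212,"z":0,"wx":0,"wy":0,"wz":27},{"x":0.3,"y":-0.235,"z":0,"wx":0,"wy":0,"wz":27}]' 0.087
python3 go.py 0.52 -0.125 0.2 -4.6
```

```text
time: 0.98
position: [0.435, -0.2688, 0.2225]
tool_rot: [3.138, -0.133, -0.0]
ft_force: [1.2, 0.1, 0.7]
grip_width: 1.0
grip_force: 0.0
shift mm [  72.5 -150.5   22.4] turn [ 0.02  0.01 -0.27] t 0.98 p [ 0.435  -0.2688  0.2225] F [1.2 0.1 0.7] q7 -1.16
```

```bash

python3 -m handwheel '[{"x":0.018,"y":-0.035,"z":0.006,"wx":0,"wy":0,"wz":0},{"x":0.036,"y":-0.07,"z":0.012,"wx":0,"wy":0,"wz":0},{"x":0.054,"y":-0.105,"z":0.018,"wx":0,"wy":0,"wz":0},{"x":0.068,"y":-0.142,"z":0.022,"wx":0,"wy":0,"wz":0},{"x":0.068,"y":-0.142,"z":0.022,"wx":0,"wy":0,"wz":0},{"x":0.068,"y":-0.142,"z":0.022,"wx":0,"wy":0,"wz":0},{"x":0.068,"y":-0.142,"z":0.022,"wx":0,"wy":0,"wz":0}]'
python3 - <<'E'
from h import *
p,Rm=pose();print(p.round(4));d=snap('wrist','w1');np.savez('pics/w1p.npz',p=p,R=Rm)
E
```

```text
time: 1.57
position: [0.5139, -0.1354, 0.2003]
tool_rot: [3.138, -0.131, -0.001]
ft_force: [-0.3, -2.1, 0.3]
grip_width: 0.999
grip_force: 0.0
[ 0.5139 -0.1354  0.2003]
```

View pics/w1.png

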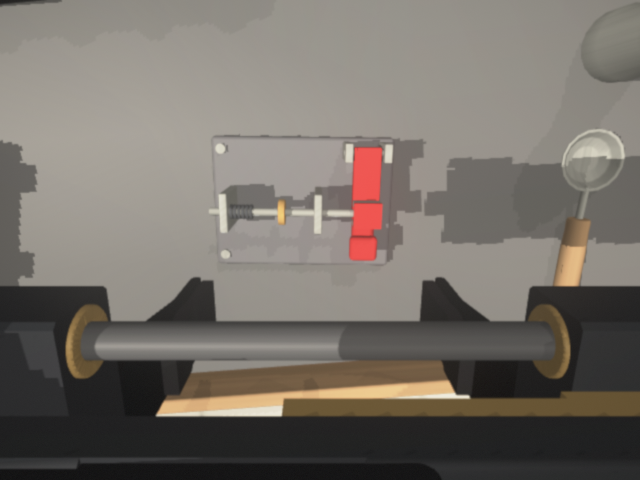

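The wrist view shows the near cheek at (318,214), the far cheek at (224,212), the collar at (282,212) and the bar along row 212. The jaw is down at (366,205). The clamp is nearly square to the tool.

```bash
python3 - <<'E'
from h import *
d=dict(np.load('pics/w1.npz'));q=np.load('pics/w1p.npz');T=cam(d,q['p'],q['R'])
hsv=cv2.cvtColor(d['image'],cv2.COLOR_RGB2HSV);g=d['image'].astype(int)
# bright desaturated = steel
m=cv2.inRange(hsv,(0,0,165),(180,60,255));m[:, :200]=0;m[:,400:]=0;m[270:]=0;m[:160]=0
n,l,st,c=cv2.connectedComponentsWithStats(m)
for i in range(1,n):
    if st[i][4]>15: print(c[i].round(1),st[i])
for x in (262,270,295,305,335,345):
    col=g[200:228,x].sum(1)-g[195:200,x].sum(1).mean();w=np.clip(col-60,0,None);v=200+(w*np.arange(28)).sum()/max(w.sum(),1);print(x,round(v,1),ray(d,T,x,v,.050).round(4))
for z in(.053,.058):
  print(z,'near',ray(d,T,318,214,z).round(4),'far',ray(d,T,224,212.5,z).round(4))
print('collar',ray(d,T,282,212,.05).round(4))
print('plate',[ray(d,T,*c,.014).round(4)[:2] for c in((214,138),(393,138),(387,263),(216,263))])
E
```

```text
[205.5 168. ] [200 160  12  20 180]
[241.8 168.3] [215 160  77  31 851]
[317.6 166. ] [298 160  37  20 231]
[349.1 165.1] [345 160   8  13  76]
[387.7 161. ] [384 160   8   3  23]
[220.6 212.6] [208 193  19  41 377]
[312.9 214. ] [291 195  31  39 455]
[264.6 211.6] [252 209  25   7 145]
[339.6 213. ] [326 210  27   7 169]
[224.8 254. ] [220 250  10   9  74]
262 215.9 [ 0.5212 -0.0936  0.05  ]
270 215.8 [ 0.5207 -0.0997  0.05  ]
295 212.3 [ 0.5219 -0.1192  0.05  ]
305 212.5 [ 0.5211 -0.1268  0.05  ]
335 216.4 [ 0.516  -0.1496  0.05  ]
345 215.7 [ 0.516  -0.1573  0.05  ]
0.053 near [ 0.5197 -0.1368  0.053 ] far [ 0.5269 -0.0655  0.053 ]
0.058 near [ 0.5208 -0.1368  0.058 ] far [ 0.5278 -0.0667  0.058 ]
collar [ 0.5229 -0.1092  0.05  ]
plate [array([ 0.5816, -0.0567]), array([ 0.5693, -0.2026]), array([ 0.4618, -0.1934]), array([ 0.4746, -0.0423])]
```

```bash

python3 -m handwheel '[{"x":0,"y":-0.035,"z":0,"wx":0,"wy":0,"wz":2},{"x":-0.01,"y":-0.07,"z":0,"wx":0,"wy":0,"wz":5},{"x":-0.02,"y":-0.11,"z":0,"wx":0,"wy":0,"wz":8},{"x":-0.03,"y":-0.15,"z":0,"wx":0,"wy":0,"wz":11},{"x":-0.04,"y":-0.19,"z":0,"wx":0,"wy":0,"wz":11},{"x":-0.045,"y":-0.23,"z":0,"wx":0,"wy":0,"wz":11},{"x":-0.05,"y":-0.27,"z":0,"wx":0,"wy":0,"wz":11},{"x":-0.055,"y":-0.3,"z":0,"wx":0,"wy":0,"wz":11},{"x":-0.055,"y":-0.33,"z":0,"wx":0,"wy":0,"wz":11},{"x":-0.055,"y":-0.33,"z":0,"wx":0,"wy":0,"wz":11}]'
python3 -m handwheel '[{"x":0,"y":0,"z":0,"wx":0,"wy":0,"wz":0},{"x":0,"y":0,"z":0,"wx":0,"wy":0,"wz":0}]'
python3 go.py 0.49 0.197 0.2 -15.8
python3 - <<'E'
from h import *
p,Rm=pose();d=snap('wrist','w2');np.savez('pics/w2p.npz',p=p,R=Rm);T=cam(d,p,Rm)
hsv=cv2.cvtColor(d['image'],cv2.COLOR_RGB2HSV)
for nm,lo,hi in(('or',(5,150,80),(16,255,255)),('bl',(105,130,60),(125,255,255))):
    m=cv2.inRange(hsv,lo,hi);n,l,st,c=cv2.connectedComponentsWithStats(m)
    for i in range(1,n):
        if st[i][4]>100:
            k=cv2.findContours((l==i).astype(np.uint8),0,2)[0][0];print(nm,c[i].round(1),st[i],cv2.minAreaRect(k))
E
```

```text
time: 2.45
position: [0.4863, 0.2039, 0.2012]
tool_rot: [-3.109, 0.422, -0.001]
ft_force: [-1.1, -0.3, 1.1]
grip_width: 1.0
grip_force: 0.0
time: 2.62
position: [0.4876, 0.1962, 0.2003]
tool_rot: [3.11, -0.436, 0.0]
ft_force: [0.2, -0.0, -0.3]
grip_width: 1.002
grip_force: 0.0
shift mm [ 2.1 -1.4  0.3] turn [ 0.07 -0.01 -0.15] t 2.62 p [0.4876 0.1962 0.2003] F [ 0.2 -0.  -0.3] q7 -2.35
or [311.2 228.6] [299 205  24  47 975] ((310.5, 228.0), (46.0, 23.0), 90.0)
bl [311.5 110.4] [ 299   91   26   40 1022] ((311.5, 110.5), (39.0, 25.0), 90.0)
```

View pics/w2.png

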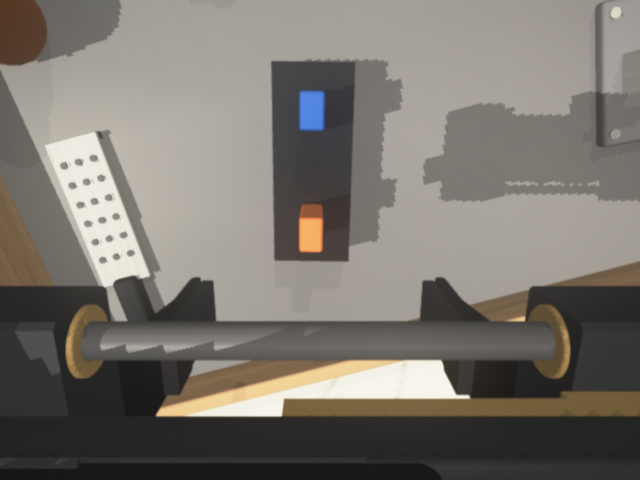

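The wrist view shows the holder square to the tool. The orange handle's top face is at about cols 299–323, rows 222–252, and the blue handle is at (311,110).

```bash
python3 - <<'E'
from h import *
d=dict(np.load('pics/w2.npz'));q=np.load('pics/w2p.npz');T=cam(d,q['p'],q['R'])
print(d['image'][200:258:3,311].tolist())
for z in (.09,.095):
    a=[ray(d,T,*c,z) for c in((299,222),(323,222),(299,252),(323,252))]
    c=np.mean(a,0);print(z,c.round(4),'dx',np.linalg.norm(a[0]-a[2]).round(4),'dy',np.linalg.norm(a[0]-a[1]).round(4),'tool',(q['R'].T@(c-q['p'])*1000).round(1))
for z in (.04,.045):
    a=[ray(d,T,*c,z) for c in((272.5,62),(354.5,62),(349,261),(275.5,261))];c=np.mean(a,0)
    ang=[np.degrees(np.arctan2(*(a[i]-a[j])[[1,0]])).round(2) for i,j in((0,3),(1,2))]
    print(z,c.round(4),ang,np.linalg.norm(a[0]-a[1]).round(4),np.linalg.norm(a[0]-a[3]).round(4),'tool',(q['R'].T@(c-q['p'])*1000).round(1))
E
```

```text
[[71, 63, 61], [80, 59, 50], [145, 85, 56], [145, 85, 56], [146, 85, 56], [147, 86, 56], [226, 130, 79], [245, 178, 101], [245, 178, 101], [245, 178, 101], [245, 177, 101], [245, 177, 101], [245, 176, 100], [245, 176, 100], [245, 175, 101], [245, 176, 101], [245, 174, 100], [230, 139, 85], [74, 63, 61], [74, 64, 62]]
0.09 [0.4868 0.2007 0.09  ] dx 0.0212 dy 0.0162 tool [ -2.1  -4.2 110.3]
0.095 [0.4881 0.2002 0.095 ] dx 0.0209 dy 0.0159 tool [ -0.7  -4.2 105.3]
0.04 [0.5267 0.1883 0.04  ] [np.float64(-16.71), np.float64(-16.34)] 0.0593 0.1517 tool [ 39.7  -3.4 160.4]
0.045 [0.5272 0.1881 0.045 ] [np.float64(-16.71), np.float64(-16.34)] 0.0584 0.1493 tool [ 40.2  -3.3 155.4]
```

```bash

python3 -m handwheel '[{"x":0,"y":-0.004,"z":0.01,"wx":0,"wy":0,"wz":0.6},{"x":0,"y":-0.004,"z":0.035,"wx":0,"wy":0,"wz":0.6},{"x":0,"y":-0.004,"z":0.065,"wx":0,"wy":0,"wz":0.6},{"x":0,"y":-0.004,"z":0.095,"wx":0,"wy":0,"wz":0.6},{"x":0,"y":-0.004,"z":0.12,"wx":0,"wy":0,"wz":0.6},{"x":0,"y":-0.004,"z":0.135,"wx":0,"wy":0,"wz":0.6},{"x":0,"y":-0.004,"z":0.145,"wx":0,"wy":0,"wz":0.6},{"x":0,"y":-0.004,"z":0.152,"wx":0,"wy":0,"wz":0.6},{"x":0,"y":-0.004,"z":0.152,"wx":0,"wy":0,"wz":0.6},{"x":0,"y":-0.004,"z":0.152,"wx":0,"wy":0,"wz":0.6}]' 0.05
python3 - <<'E'
from h import *
p,Rm=pose();d=snap('wrist','w3');np.savez('pics/w3p.npz',p=p,R=Rm);print(p)
E
```

```text
time: 3.5
position: [0.4887, 0.2019, 0.0491]
tool_rot: [-3.109, 0.449, -0.001]
ft_force: [1.0, 0.5, 0.4]
grip_width: 0.575
grip_force: 0.0
[0.48868178 0.20188426 0.0490786 ]
```

View pics/w3.png

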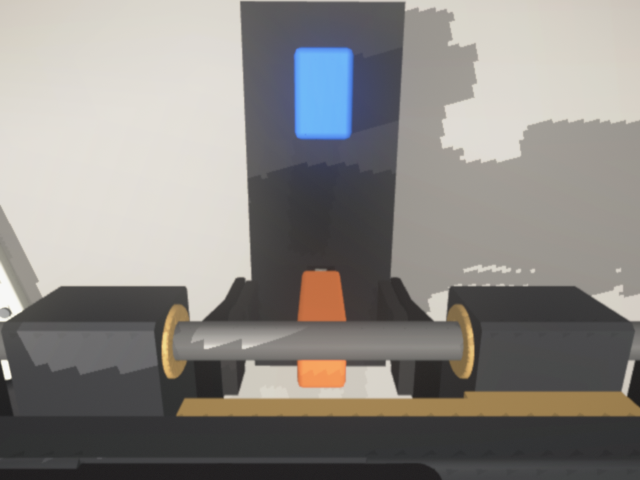

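The orange handle sits between the fingers at about col 321, clear of everything else, so I'll grip it.

```bash

python3 -m handwheel '[{"x":0,"y":0,"z":0,"wx":0,"wy":0,"wz":0},{"x":0,"y":0,"z":0,"wx":0,"wy":0,"wz":0},{"x":0,"y":0,"z":0,"wx":0,"wy":0,"wz":0},{"x":0,"y":0,"z":0,"wx":0,"wy":0,"wz":0},{"x":0,"y":0,"z":0,"wx":0,"wy":0,"wz":0},{"x":0,"y":0,"z":0,"wx":0,"wy":0,"wz":0}]' 0.005 50
python3 go.py 0.4887 0.2019 0.0491 -15.8
```

```text
time: 4.05
position: [0.4881, 0.2023, 0.0486]
tool_rot: [3.109, -0.447, 0.0]
ft_force: [-0.6, -0.7, 0.1]
grip_width: 0.205
grip_force: 0.2
shift mm [ 0.7  0.2 -0.5] turn [ 0.01 -0.01 -0.58] t 4.05 p [0.4881 0.2023 0.0486] F [-0.6 -0.7  0.1] q7 -2.48
```

```bash

python3 -m handwheel '[{"x":0,"y":0,"z":0,"wx":0,"wy":0,"wz":0},{"x":0,"y":0,"z":0,"wx":0,"wy":0,"wz":0},{"x":0,"y":0,"z":0,"wx":0,"wy":0,"wz":0},{"x":0,"y":0,"z":0,"wx":0,"wy":0,"wz":0}]' 0.005 50
python3 go.py 0.4887 0.2019 0.0491 -15.8
```

```text
time: 4.38
position: [0.488, 0.2022, 0.0486]
tool_rot: [3.109, -0.448, -0.0]
ft_force: [-0.3, -1.0, 2.3]
grip_width: 0.186
grip_force: 50.0
shift mm [ 0.8  0.1 -0.5] turn [ 0.02  0.   -0.58] t 4.38 p [0.488  0.2022 0.0486] F [-0.3 -1.   2.3] q7 -2.48
```

```bash

python3 -m handwheel '[{"x":0,"y":0,"z":-0.01,"wx":0,"wy":0,"wz":0},{"x":0,"y":0,"z":-0.025,"wx":0,"wy":0,"wz":0},{"x":0,"y":0,"z":-0.05,"wx":0,"wy":0,"wz":0},{"x":0,"y":0,"z":-0.08,"wx":0,"wy":0,"wz":0},{"x":0,"y":0,"z":-0.11,"wx":0,"wy":0,"wz":0},{"x":0,"y":0,"z":-0.12,"wx":0,"wy":0,"wz":0},{"x":0,"y":0,"z":-0.12,"wx":0,"wy":0,"wz":0}]'
python3 go.py 0.5215 -0.124 0.17 -5.2
```

```text
time: 4.97
position: [0.4899, 0.2035, 0.1719]
tool_rot: [-3.107, 0.447, -0.009]
ft_force: [0.1, 0.4, -1.0]
grip_width: 0.182
grip_force: 50.0
shift mm [122.6 305.3   1.6] turn [ -0.15  -0.33 -11.17] t 4.97 p [0.4899 0.2035 0.1719] F [ 0.1  0.4 -1. ] q7 -2.39
```

```bash

python3 -m handwheel '[{"x":0.01,"y":0.025,"z":0,"wx":0,"wy":0,"wz":-1},{"x":0.024,"y":0.06,"z":0,"wx":0,"wy":0,"wz":-3},{"x":0.038,"y":0.095,"z":0,"wx":0,"wy":0,"wz":-5},{"x":0.052,"y":0.13,"z":0,"wx":0,"wy":0,"wz":-7},{"x":0.066,"y":0.165,"z":0,"wx":0,"wy":0,"wz":-9},{"x":0.08,"y":0.2,"z":0,"wx":0,"wy":0,"wz":-11},{"x":0.094,"y":0.235,"z":0,"wx":0,"wy":0,"wz":-11.2},{"x":0.108,"y":0.27,"z":0,"wx":0,"wy":0,"wz":-11.2},{"x":0.118,"y":0.295,"z":0,"wx":0,"wy":0,"wz":-11.2},{"x":0.123,"y":0.305,"z":0,"wx":0,"wy":0,"wz":-11.2}]'
python3 -m handwheel '[{"x":0,"y":0,"z":0.02,"wx":0,"wy":0,"wz":0},{"x":0,"y":0,"z":0.04,"wx":0,"wy":0,"wz":0},{"x":0,"y":0,"z":0.05,"wx":0,"wy":0,"wz":0},{"x":0,"y":0,"z":0.05,"wx":0,"wy":0,"wz":0},{"x":0,"y":0,"z":0.05,"wx":0,"wy":0,"wz":0}]'
python3 go.py 0.5215 -0.124 0.06 -5.2
python3 - <<'E'
from h import *
p,Rm=pose();d=snap('wrist','w4');np.savez('pics/w4p.npz',p=p,R=Rm)
c=d['image'][60:420,120:520,::-1];cv2.imwrite('pics/w4c.png',cv2.resize(c,(660,594),interpolation=2))
E
```

```text
time: 5.8
position: [0.5183, -0.1305, 0.1663]
tool_rot: [3.137, -0.153, -0.005]
ft_force: [-0.7, -0.2, -0.7]
grip_width: 0.182
grip_force: 50.0
time: 6.22
position: [0.5194, -0.1238, 0.1177]
tool_rot: [-3.138, 0.14, 0.003]
ft_force: [-0.8, -0.3, -0.6]
grip_width: 0.18
grip_force: 50.0
shift mm [ 2.2  0.  57.7] turn [-0.05  0.12  0.1 ] t 6.22 p [ 0.5194 -0.1238  0.1177] F [-0.8 -0.3 -0.6] q7 -1.55
```

View pics/w4c.png

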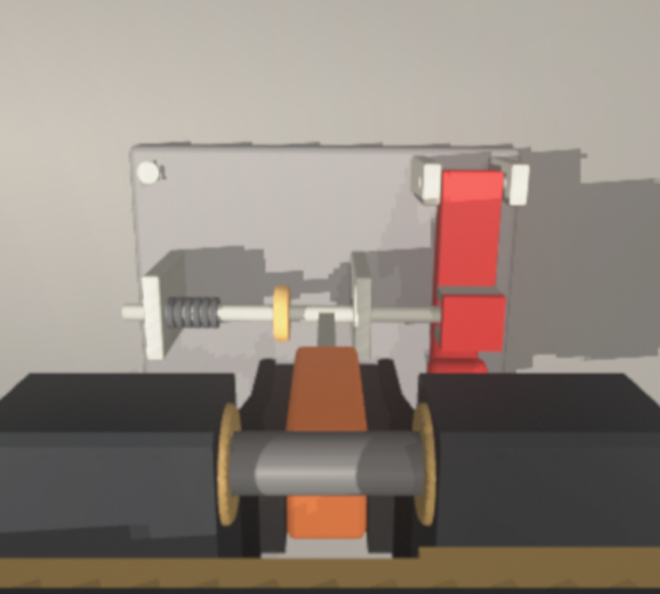

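The near prong is visible at crop cols 318–335 with its tip at row 313. The bar is along row 313, the collar at cols 274–291, and the cheeks at 153 and 361. The fork is laterally between the near cheek and the collar.

```bash
python3 - <<'E'
from h import *
d=dict(np.load('pics/w4.npz'));q=np.load('pics/w4p.npz');p,Rm=q['p'],q['R'];T=cam(d,p,Rm)
f=lambda u,v:(u/1.65+120,v/1.65+60)
tl=lambda P:(Rm.T@(P-p)*1000).round(1)
for sh in(-.005,-.007): print('prong tip front (tool)',tl(ray(d,T,*f(326.5,313),p[2]+sh-.034)), 'handle front edge at shoulder',tl(ray(d,T,*f(327,347),p[2]+sh)))
for fl in(0,.003):
    z=.047+fl
    print('bar',[tl(ray(d,T,*f(*c),z)) for c in((130,312),(250,313),(330,314),(400,314.5),(437,315))])
    print('cheek near top',tl(ray(d,T,*f(354,254),.055+fl)),tl(ray(d,T,*f(372,254),.055+fl)),'near bottoms',tl(ray(d,T,*f(371,358),.055+fl)),'far cheek',tl(ray(d,T,*f(144,278),.055+fl)),tl(ray(d,T,*f(146,358),.055+fl)),tl(ray(d,T,*f(161,357),.055+fl)))
    print('collar face',tl(ray(d,T,*f(291,313),z)),'top',tl(ray(d,T,*f(290,288),z)))
E
```

```text
prong tip front (tool) [10.9  0.5 39. ] handle front edge at shoulder [12.2  0.6  5. ]
prong tip front (tool) [10.3  0.5 41. ] handle front edge at shoulder [11.4  0.6  7. ]
bar [array([  1.6, -69.6,  70.7]), array([  1.2, -26.8,  70.7]), array([ 0.8,  1.8, 70.7]), array([ 0.6, 26.8, 70.6]), array([ 0.4, 40. , 70.6])]
cheek near top [24.4  9.8 62.6] [24.4 15.8 62.6] near bottoms [-12.9  16.1  62.7] far cheek [ 16.1 -61.5  62.7] [-12.9 -62.9  62.7] [-12.5 -57.6  62.7]
collar face [  1.2 -12.1  70.7] top [ 10.4 -12.3  70.6]
bar [array([  2.5, -68.7,  67.7]), array([  2.1, -26.4,  67.7]), array([ 1.7,  1.8, 67.7]), array([ 1.5, 26.4, 67.6]), array([ 1.3, 39.5, 67.6])]
cheek near top [25.1  9.7 59.6] [25.1 15.6 59.6] near bottoms [-11.8  15.9  59.7] far cheek [ 16.9 -60.7  59.7] [-11.7 -62.   59.7] [-11.4 -56.8  59.7]
collar face [  2.1 -12.   67.7] top [ 11.2 -12.2  67.6]
```

```bash

python3 -m handwheel '[{"x":0.0006,"y":0,"z":0.005,"wx":0,"wy":0,"wz":0.6},{"x":0.0006,"y":0,"z":0.012,"wx":0,"wy":0,"wz":0.6},{"x":0.0006,"y":0,"z":0.018,"wx":0,"wy":0,"wz":0.6},{"x":0.0006,"y":0,"z":0.021,"wx":0,"wy":0,"wz":0.6},{"x":0.0006,"y":0,"z":0.021,"wx":0,"wy":0,"wz":0.6},{"x":0.0006,"y":0,"z":0.021,"wx":0,"wy":0,"wz":0.6}]'
python3 go.py 0.5215 -0.124 0.068 -5.8
python3 - <<'E'
from h import *
p,Rm=pose();d=snap('wrist','w5');np.savez('pics/w5p.npz',p=p,R=Rm)
c=d['image'][180:330,220:420,::-1];cv2.imwrite('pics/w5c.png',cv2.resize(c,(780,585),interpolation=2))
E
```

```text
time: 6.77
position: [0.5204, -0.125, 0.0973]
tool_rot: [-3.138, 0.158, 0.001]
ft_force: [-0.6, -0.1, -0.9]
grip_width: 0.177
grip_force: 50.0
shift mm [ 1.  -1.1 29.3] turn [-0.    0.03  0.02] t 6.77 p [ 0.5204 -0.125   0.0973] F [-0.6 -0.1 -0.9] q7 -1.58
```

View pics/w5c.png

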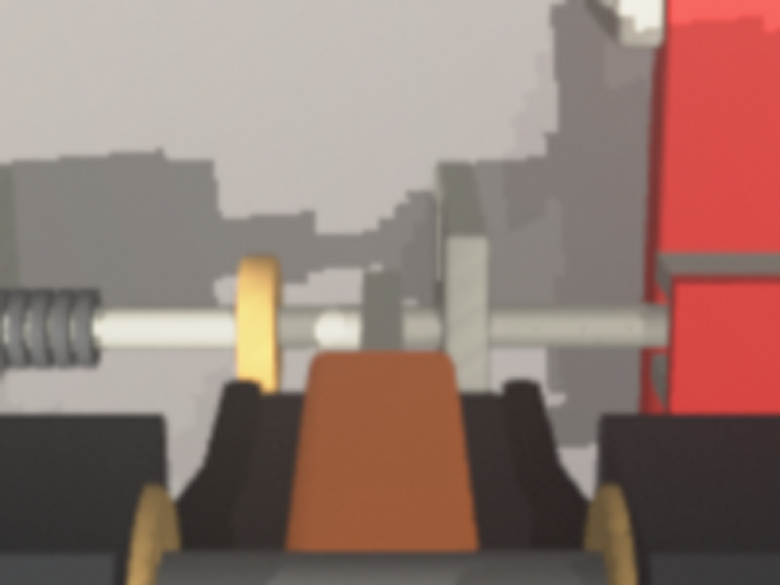

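Now the prong is at cols 362–402 with its tip at row 268, the bar spans rows 308–345, the collar's near face is at col 280, and the near cheek's top is at cols 445–488.

```bash
python3 - <<'E'
from h import *
d=dict(np.load('pics/w5.npz'));q=np.load('pics/w5p.npz');p,Rm=q['p'],q['R'];T=cam(d,p,Rm)
f=lambda u,v:(u/3.9+220,v/3.9+180)
tl=lambda P:(Rm.T@(P-p)*1000).round(1)
for sh in(-.005,-.007): print('prong tip front L,R',tl(ray(d,T,*f(363,268),p[2]+sh-.034)),tl(ray(d,T,*f(402,268),p[2]+sh-.034)), 'shoulder front',tl(ray(d,T,*f(383,351),p[2]+sh)))
for fl in(0,.003):
    z=.047+fl
    print('bar c',[tl(ray(d,T,*f(*c),z)) for c in((160,327),(420,327),(600,326.5))],'upper edge/lower',tl(ray(d,T,*f(600,308),z)),tl(ray(d,T,*f(600,345),z)))
    print('cheek',tl(ray(d,T,*f(445,237),.055+fl)),tl(ray(d,T,*f(487,237),.055+fl)))
    print('collar face',tl(ray(d,T,*f(281,326),z)))
E
```

```text
prong tip front L,R [11.5 -1.9 39. ] [11.5  3.1 39. ] shoulder front [12.3  0.6  5. ]
prong tip front L,R [10.8 -2.  41. ] [10.8  3.2 41. ] shoulder front [11.6  0.6  7. ]
bar c [array([ -0.6, -30.3,  50.3]), array([-0.6,  5.8, 50.3]), array([-0.5, 30.9, 50.3])] upper edge/lower [ 2.2 30.8 50.3] [-3.2 31.  50.3]
cheek [14.7  8.8 42.3] [14.7 14.4 42.3]
collar face [ -0.4 -13.5  50.3]
bar c [array([  0.5, -29.9,  47.3]), array([ 0.5,  5.8, 47.3]), array([ 0.5, 30.4, 47.3])] upper edge/lower [ 3.2 30.4 47.3] [-2.2 30.5 47.3]
cheek [15.6  8.7 39.3] [15.6 14.2 39.3]
collar face [  0.6 -13.3  47.3]
```

```bash

python3 -m handwheel '[{"x":-0.0005,"y":-0.0015,"z":0,"wx":0,"wy":0,"wz":0},{"x":-0.0005,"y":-0.0015,"z":0.0015,"wx":0,"wy":0,"wz":0},{"x":-0.0005,"y":-0.0015,"z":0.003,"wx":0,"wy":0,"wz":0},{"x":-0.0005,"y":-0.0015,"z":0.0045,"wx":0,"wy":0,"wz":0},{"x":-0.0005,"y":-0.0015,"z":0.006,"wx":0,"wy":0,"wz":0},{"x":-0.0005,"y":-0.0015,"z":0.007,"wx":0,"wy":0,"wz":0},{"x":-0.0005,"y":-0.0015,"z":0.007,"wx":0,"wy":0,"wz":0}]'
python3 -m handwheel '[{"x":0,"y":0,"z":0.001,"wx":0,"wy":0,"wz":0},{"x":0,"y":0,"z":0.002,"wx":0,"wy":0,"wz":0},{"x":0,"y":0,"z":0.002,"wx":0,"wy":0,"wz":0}]'
```

```text
time: 7.4
position: [0.52, -0.1234, 0.0902]
tool_rot: [-3.138, 0.159, 0.001]
ft_force: [-0.8, 0.3, -0.2]
grip_width: 0.181
grip_force: 50.0
time: 7.65
position: [0.5201, -0.1235, 0.0883]
tool_rot: [3.138, -0.158, -0.0]
ft_force: [-0.1, 0.5, 0.1]
grip_width: 0.181
grip_force: 50.0
```

Tips are at about the bar's top with no force yet, so I'll go on gently.

```bash

python3 -m handwheel '[{"x":0,"y":0,"z":0.001,"wx":0,"wy":0,"wz":0},{"x":0,"y":0,"z":0.002,"wx":0,"wy":0,"wz":0},{"x":0,"y":0,"z":0.002,"wx":0,"wy":0,"wz":0}]'
python3 -m handwheel '[{"x":0,"y":0,"z":0.001,"wx":0,"wy":0,"wz":0},{"x":0,"y":0,"z":0.002,"wx":0,"wy":0,"wz":0},{"x":0,"y":0,"z":0.002,"wx":0,"wy":0,"wz":0}]'
```

```text
time: 7.9
position: [0.5201, -0.1234, 0.0863]
tool_rot: [-3.138, 0.158, 0.001]
ft_force: [-0.0, -0.8, -0.4]
grip_width: 0.179
grip_force: 50.0
time: 8.15
position: [0.5201, -0.1234, 0.0843]
tool_rot: [-3.138, 0.158, 0.001]
ft_force: [-0.6, -0.2, -0.7]
grip_width: 0.178
grip_force: 50.0
```

```bash

python3 -m handwheel '[{"x":0,"y":0,"z":0.0015,"wx":0,"wy":0,"wz":0},{"x":0,"y":0,"z":0.003,"wx":0,"wy":0,"wz":0},{"x":0,"y":0,"z":0.004,"wx":0,"wy":0,"wz":0},{"x":0,"y":0,"z":0.004,"wx":0,"wy":0,"wz":0}]'
python3 -m handwheel '[{"x":0,"y":0,"z":0.003,"wx":0,"wy":0,"wz":0},{"x":0,"y":0,"z":0.006,"wx":0,"wy":0,"wz":0},{"x":0,"y":0,"z":0.009,"wx":0,"wy":0,"wz":0},{"x":0,"y":0,"z":0.011,"wx":0,"wy":0,"wz":0},{"x":0,"y":0,"z":0.012,"wx":0,"wy":0,"wz":0},{"x":0,"y":0,"z":0.012,"wx":0,"wy":0,"wz":0},{"x":0,"y":0,"z":0.012,"wx":0,"wy":0,"wz":0}]'
```

```text
time: 8.48
position: [0.52, -0.1234, 0.0802]
tool_rot: [-3.138, 0.158, 0.001]
ft_force: [-0.6, 0.5, -1.1]
grip_width: 0.179
grip_force: 50.0
time: 9.07
position: [0.5202, -0.1235, 0.0685]
tool_rot: [3.138, -0.158, -0.0]
ft_force: [0.9, -0.3, -0.4]
grip_width: 0.178
grip_force: 50.0
```

```bash

python3 -m handwheel '[{"x":0,"y":-0.0015,"z":0,"wx":0,"wy":0,"wz":0},{"x":0,"y":-0.003,"z":0,"wx":0,"wy":0,"wz":0},{"x":0,"y":-0.0045,"z":0,"wx":0,"wy":0,"wz":0},{"x":0,"y":-0.006,"z":0,"wx":0,"wy":0,"wz":0},{"x":0,"y":-0.006,"z":0,"wx":0,"wy":0,"wz":0}]'
for i in 1 2; do python3 -m handwheel '[{"x":0,"y":-0.0005,"z":0,"wx":0,"wy":0,"wz":0},{"x":0,"y":-0.001,"z":0,"wx":0,"wy":0,"wz":0},{"x":0,"y":-0.001,"z":0,"wx":0,"wy":0,"wz":0}]'|grep -v -e rot -e grip; done
```

```text
time: 9.48
position: [0.521, -0.1169, 0.0686]
tool_rot: [-3.138, 0.157, -0.0]
ft_force: [-0.1, 0.3, -0.9]
grip_width: 0.181
grip_force: 50.0
time: 9.73
position: [0.521, -0.1165, 0.0686]
ft_force: [0.1, -0.2, -0.9]
time: 9.98
position: [0.5211, -0.1154, 0.0685]
ft_force: [0.1, -0.4, -1.0]
```

```bash

for i in 1 2 ; do python3 -m handwheel '[{"x":0,"y":-0.0005,"z":0,"wx":0,"wy":0,"wz":0},{"x":0,"y":-0.001,"z":0,"wx":0,"wy":0,"wz":0},{"x":0,"y":-0.001,"z":0,"wx":0,"wy":0,"wz":0}]'|grep -v -e rot -e grip; done
```

```text
time: 10.23
position: [0.5212, -0.1144, 0.0686]
ft_force: [0.3, -0.6, -1.0]
time: 10.48
position: [0.5213, -0.1135, 0.0686]
ft_force: [0.6, 0.8, -1.9]
```

```bash

for i in 1 2 ; do python3 -m handwheel '[{"x":0,"y":-0.0005,"z":0,"wx":0,"wy":0,"wz":0},{"x":0,"y":-0.001,"z":0,"wx":0,"wy":0,"wz":0},{"x":0,"y":-0.001,"z":0,"wx":0,"wy":0,"wz":0}]'|grep -v -e rot -e grip; done
```

```text
time: 10.73
position: [0.5213, -0.1134, 0.0686]
ft_force: [-0.0, -1.7, -1.6]
time: 10.98
position: [0.5213, -0.113, 0.0685]
ft_force: [-0.0, -6.1, -0.9]
```

Contact was felt at about y = −0.1134; 6 N now. I'll keep pushing in small steps.

```bash

for i in 1 2 ; do python3 -m handwheel '[{"x":0,"y":-0.0005,"z":0,"wx":0,"wy":0,"wz":0},{"x":0,"y":-0.001,"z":0,"wx":0,"wy":0,"wz":0},{"x":0,"y":-0.001,"z":0,"wx":0,"wy":0,"wz":0},{"x":0,"y":-0.001,"z":0,"wx":0,"wy":0,"wz":0}]'|grep -v -e rot -e grip; done
```

```text
time: 11.32
position: [0.5214, -0.1123, 0.0686]
ft_force: [0.4, -5.4, -1.0]
time: 11.65
position: [0.5214, -0.1116, 0.0686]
ft_force: [-0.2, -6.4, -0.5]
```

```bash

for i in 1 2 ; do python3 -m handwheel '[{"x":0,"y":-0.0005,"z":0,"wx":0,"wy":0,"wz":0},{"x":0,"y":-0.001,"z":0,"wx":0,"wy":0,"wz":0},{"x":0,"y":-0.001,"z":0,"wx":0,"wy":0,"wz":0},{"x":0,"y":-0.001,"z":0,"wx":0,"wy":0,"wz":0}]'|grep -v -e rot -e grip; done
```

```text
time: 11.98
position: [0.5215, -0.111, 0.0686]
ft_force: [0.1, -6.1, -1.8]
time: 12.32
position: [0.5216, -0.1103, 0.0686]
ft_force: [-0.3, -7.3, -1.1]
```

```bash

for i in 1 2 ; do python3 -m handwheel '[{"x":0,"y":-0.0005,"z":0,"wx":0,"wy":0,"wz":0},{"x":0,"y":-0.001,"z":0,"wx":0,"wy":0,"wz":0},{"x":0,"y":-0.001,"z":0,"wx":0,"wy":0,"wz":0},{"x":0,"y":-0.001,"z":0,"wx":0,"wy":0,"wz":0}]'|grep -v -e rot -e grip; done
cat > jaw.py <<'E'
from h import *
import sys
d=snap('scene',sys.argv[1]);m=cv2.inRange(cv2.cvtColor(d['image'],cv2.COLOR_RGB2HSV),(0,150,70),(5,255,255))[215:290,200:290]
ys,xs=np.nonzero(m);print('red scene',len(xs),(xs.mean()+200).round(1),(ys.mean()+215).round(1),ys.min()+215,ys.max()+215)
E
python3 jaw.py s1; python3 - <<'E'
import cv2,numpy as np
d=np.load('pics/s0.npz')['image'];m=cv2.inRange(cv2.cvtColor(d,cv2.COLOR_RGB2HSV),(0,150,70),(5,255,255))[215:290,200:290]
ys,xs=np.nonzero(m);print(len(xs),xs.mean()+200,ys.mean()+215,ys.min()+215,ys.max()+215)
E
```

```text
time: 12.65
position: [0.5216, -0.1096, 0.0686]
ft_force: [0.2, -7.0, -1.2]
time: 12.98
position: [0.5217, -0.1089, 0.0686]
ft_force: [-1.4, -8.8, -1.3]
red scene 270 235.4 243.4 229 258
323 235.90402476780184 242.96594427244582 229 258
```

```bash

python3 -m handwheel '[{"x":0,"y":-0.0005,"z":0,"wx":0,"wy":0,"wz":0},{"x":0,"y":-0.001,"z":0,"wx":0,"wy":0,"wz":0},{"x":0,"y":-0.001,"z":0,"wx":0,"wy":0,"wz":0},{"x":0,"y":-0.001,"z":0,"wx":0,"wy":0,"wz":0}]'|grep -v -e rot -e grip;python3 jaw.py s2; python3 -c "
from h import *
print(ctrl.get_state()['ft_force'])"
```

```text
time: 13.37
position: [0.5218, -0.1082, 0.0686]
ft_force: [0.2, -8.2, -1.5]
red scene 275 235.5 243.2 229 258
[-0.1857469  -8.50640117 -1.27770428]
```

```bash

python3 -m handwheel '[{"x":0,"y":-0.0005,"z":0,"wx":0,"wy":0,"wz":0},{"x":0,"y":-0.001,"z":0,"wx":0,"wy":0,"wz":0},{"x":0,"y":-0.001,"z":0,"wx":0,"wy":0,"wz":0},{"x":0,"y":-0.001,"z":0,"wx":0,"wy":0,"wz":0}]'|grep -v -e rot -e grip;python3 jaw.py s3; python3 -c "
from h import *
print(ctrl.get_state()['ft_force'])"
```

```text
time: 13.75
position: [0.5218, -0.1075, 0.0686]
ft_force: [0.1, -9.2, -1.6]
red scene 270 235.6 243.2 229 257
[-1.84422226 -7.62048735 -2.12934631]
```

```bash

python3 -m handwheel '[{"x":0,"y":-0.0005,"z":0,"wx":0,"wy":0,"wz":0},{"x":0,"y":-0.0005,"z":0,"wx":0,"wy":0,"wz":0},{"x":0,"y":-0.0005,"z":0,"wx":0,"wy":0,"wz":0}]'|grep -v -e rot -e grip;python3 jaw.py s4; python3 -c "
from h import *
print(ctrl.get_state()['ft_force'])"
```

```text
time: 14.05
position: [0.5219, -0.1069, 0.0686]
ft_force: [-0.7, -9.2, -1.8]
red scene 298 229.7 241.8 226 258
[-0.72772465 -9.00868485 -1.10915204]
```

The red jaw has started to move. I'll hold and check.

```bash

python3 -m handwheel '[{"x":0,"y":0,"z":0,"wx":0,"wy":0,"wz":0},{"x":0,"y":0,"z":0,"wx":0,"wy":0,"wz":0},{"x":0,"y":0,"z":0,"wx":0,"wy":0,"wz":0}]'|grep -v -e rot -e grip;python3 jaw.py s5; python3 -c "
import cv2,numpy as np
cv2.imwrite('pics/s5c.png',np.hstack([cv2.resize(cv2.imread(f'pics/{n}.png')[190:300,180:310],(390,330),interpolation=2) for n in('s3','s5')]))"
```

```text
time: 14.35
position: [0.5219, -0.1069, 0.0686]
ft_force: [-1.0, -9.7, -1.5]
red scene 299 229.6 241.8 226 258
```

View pics/s5c.png

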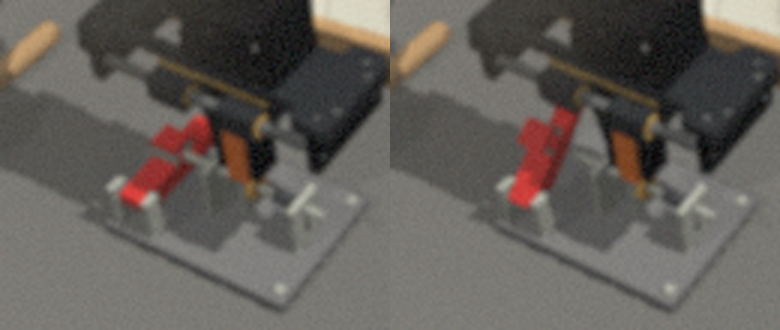

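The jaw has sprung up (right half of the crop). I'll back off along the bar, then lift straight out.

```bash

python3 -m handwheel '[{"x":0,"y":0.001,"z":0,"wx":0,"wy":0,"wz":0},{"x":0,"y":0.002,"z":0,"wx":0,"wy":0,"wz":0},{"x":0,"y":0.003,"z":0,"wx":0,"wy":0,"wz":0},{"x":0,"y":0.004,"z":0,"wx":0,"wy":0,"wz":0},{"x":0,"y":0.005,"z":0,"wx":0,"wy":0,"wz":0},{"x":0,"y":0.006,"z":0,"wx":0,"wy":0,"wz":0},{"x":0,"y":0.008,"z":0,"wx":0,"wy":0,"wz":0},{"x":0,"y":0.01,"z":0,"wx":0,"wy":0,"wz":0},{"x":0,"y":0.011,"z":0,"wx":0,"wy":0,"wz":0},{"x":0,"y":0.011,"z":0,"wx":0,"wy":0,"wz":0}]'|grep -v -e rot
python3 -m handwheel '[{"x":0,"y":0.001,"z":0,"wx":0,"wy":0,"wz":0},{"x":0,"y":0.001,"z":0,"wx":0,"wy":0,"wz":0},{"x":0,"y":0.001,"z":0,"wx":0,"wy":0,"wz":0}]'|grep -v -e rot
```

```text
time: 15.23
position: [0.5213, -0.1135, 0.0685]
ft_force: [-0.2, -2.0, 0.5]
grip_width: 0.184
grip_force: 50.0
time: 15.48
position: [0.5212, -0.1141, 0.0685]
ft_force: [-0.5, 0.4, -0.0]
grip_width: 0.183
grip_force: 50.0
```

```bash

python3 -m handwheel '[{"x":0,"y":0.001,"z":0,"wx":0,"wy":0,"wz":0},{"x":0,"y":0.002,"z":0,"wx":0,"wy":0,"wz":0},{"x":0,"y":0.002,"z":-0.003,"wx":0,"wy":0,"wz":0},{"x":0,"y":0.002,"z":-0.007,"wx":0,"wy":0,"wz":0},{"x":0,"y":0.002,"z":-0.012,"wx":0,"wy":0,"wz":0}]'|grep -v -e rot
python3 -m handwheel '[{"x":0,"y":0,"z":-0.01,"wx":0,"wy":0,"wz":0},{"x":0,"y":0,"z":-0.025,"wx":0,"wy":0,"wz":0},{"x":0,"y":0,"z":-0.05,"wx":0,"wy":0,"wz":0},{"x":0,"y":0,"z":-0.075,"wx":0,"wy":0,"wz":0},{"x":0,"y":0,"z":-0.09,"wx":0,"wy":0,"wz":0},{"x":0,"y":0,"z":-0.09,"wx":0,"wy":0,"wz":0},{"x":0,"y":0,"z":-0.09,"wx":0,"wy":0,"wz":0}]'|grep -v -e rot
python3 go.py 0.488 0.2022 0.17 -16.4;python3 jaw.py s6
python3 - <<'E'
from h import *
p,Rm=pose();d=snap('wrist','w6');np.savez('pics/w6p.npz',p=p,R=Rm)
E
```

```text
time: 15.9
position: [0.5208, -0.1169, 0.0808]
ft_force: [-0.2, 0.5, -0.5]
grip_width: 0.182
grip_force: 50.0
time: 16.48
position: [0.5216, -0.1171, 0.1719]
ft_force: [0.3, -0.1, -0.8]
grip_width: 0.176
grip_force: 50.0
shift mm [ -65.6 -314.3    1.4] turn [ 0.04 -0.15 10.62] t 16.48 p [ 0.5216 -0.1171  0.1719] F [ 0.3 -0.1 -0.8] q7 -1.56
red scene 372 231.5 238.1 217 257
```

```bash

python3 -m handwheel '[{"x":-0.005,"y":-0.025,"z":0,"wx":0,"wy":0,"wz":1},{"x":-0.012,"y":-0.06,"z":0,"wx":0,"wy":0,"wz":3},{"x":-0.02,"y":-0.1,"z":0,"wx":0,"wy":0,"wz":5},{"x":-0.028,"y":-0.135,"z":0,"wx":0,"wy":0,"wz":7},{"x":-0.036,"y":-0.17,"z":0,"wx":0,"wy":0,"wz":9},{"x":-0.044,"y":-0.205,"z":0,"wx":0,"wy":0,"wz":10.6},{"x":-0.052,"y":-0.24,"z":0,"wx":0,"wy":0,"wz":10.6},{"x":-0.06,"y":-0.275,"z":0,"wx":0,"wy":0,"wz":10.6},{"x":-0.0656,"y":-0.3,"z":0,"wx":0,"wy":0,"wz":10.6},{"x":-0.0656,"y":-0.3143,"z":0,"wx":0,"wy":0,"wz":10.6}]' |grep -v rot
python3 -m handwheel '[{"x":0,"y":0,"z":0.02,"wx":0,"wy":0,"wz":0},{"x":0,"y":0,"z":0.04,"wx":0,"wy":0,"wz":0},{"x":0,"y":0,"z":0.06,"wx":0,"wy":0,"wz":0},{"x":0,"y":0,"z":0.07,"wx":0,"wy":0,"wz":0},{"x":0,"y":0,"z":0.07,"wx":0,"wy":0,"wz":0},{"x":0,"y":0,"z":0.07,"wx":0,"wy":0,"wz":0}]'|grep -v rot
python3 go.py 0.488 0.2022 0.0486 -16.4
python3 - <<'E'
from h import *
p,Rm=pose();d=snap('wrist','w7');np.savez('pics/w7p.npz',p=p,R=Rm)
c=d['image'][180:400,170:470,::-1];cv2.imwrite('pics/w7c.png',cv2.resize(c,(780,572),interpolation=2))
E
```

```text
time: 17.42
position: [0.4846, 0.2066, 0.1694]
ft_force: [0.5, 0.2, -1.2]
grip_width: 0.179
grip_force: 50.0
time: 17.92
position: [0.4866, 0.2021, 0.0998]
ft_force: [0.3, -0.3, -0.4]
grip_width: 0.18
grip_force: 50.0
shift mm [ 1.4 -0.5 51.2] turn [0.04 0.11 0.02] t 17.92 p [0.4866 0.2021 0.0998] F [ 0.3 -0.3 -0.4] q7 -2.44
```

View pics/w7c.png

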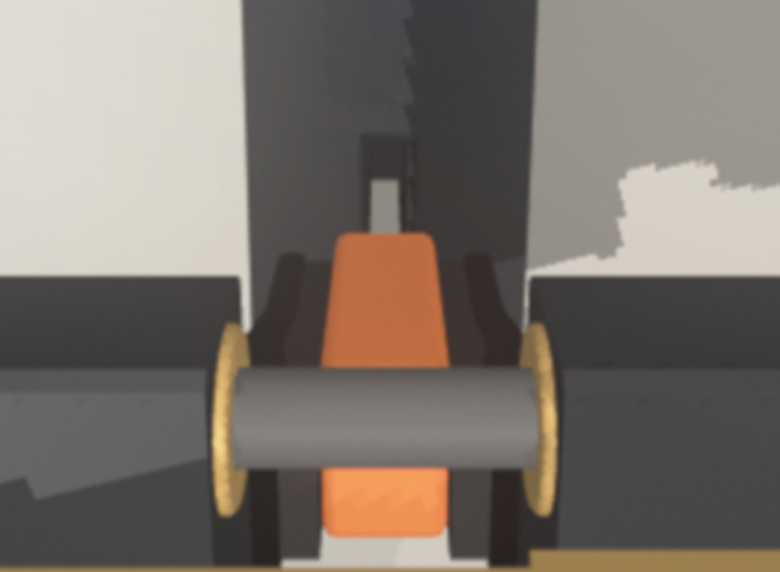

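The prong tip (cols 371–400, row 180) lines up with the pocket mouth (cols 360–412, far edge at row 134).

```bash
python3 - <<'E'
from h import *
d=dict(np.load('pics/w7.npz'));q=np.load('pics/w7p.npz');p,Rm=q['p'],q['R'];T=cam(d,p,Rm)
f=lambda u,v:(u/2.6+170,v/2.6+180)
tl=lambda P:(Rm.T@(P-p)*1000).round(1)
for fl in(0,.003):
    sh=-(.0486-.04-fl)
    print('tip front',tl(ray(d,T,*f(385.5,180),p[2]+sh-.034)),'pocket edge',tl(ray(d,T,*f(362,134),.04+fl)),tl(ray(d,T,*f(411,134),.04+fl)))
E
```

```text
tip front [10.1  0.6 42.6] pocket edge [15.1 -4.4 59.8] [15.1  6.1 59.8]
tip front [11.1  0.6 39.6] pocket edge [15.9 -4.3 56.8] [15.9  6.  56.8]
```

```bash

python3 -m handwheel '[{"x":0.0014,"y":0,"z":0,"wx":0,"wy":0,"wz":0},{"x":0.0014,"y":0,"z":0.004,"wx":0,"wy":0,"wz":0},{"x":0.0014,"y":0,"z":0.008,"wx":0,"wy":0,"wz":0},{"x":0.0014,"y":0,"z":0.012,"wx":0,"wy":0,"wz":0},{"x":0.0014,"y":0,"z":0.015,"wx":0,"wy":0,"wz":0},{"x":0.0014,"y":0,"z":0.018,"wx":0,"wy":0,"wz":0},{"x":0.0014,"y":0,"z":0.021,"wx":0,"wy":0,"wz":0},{"x":0.0014,"y":0,"z":0.024,"wx":0,"wy":0,"wz":0},{"x":0.0014,"y":0,"z":0.024,"wx":0,"wy":0,"wz":0}]' |grep -v rot
python3 go.py 0.488 0.2022 0.0486 -16.4
```

```text
time: 18.72
position: [0.4882, 0.2018, 0.0758]
ft_force: [-0.7, -0.1, -1.5]
grip_width: 0.181
grip_force: 50.0
shift mm [-0.3 -0.4 27.2] turn [0.04 0.06 0.03] t 18.72 p [0.4882 0.2018 0.0758] F [-0.7 -0.1 -1.5] q7 -2.46
```

Tips are inside the pocket with no force, so I'll carry on down.

```bash

python3 -m handwheel '[{"x":0,"y":0,"z":0.004,"wx":0,"wy":0,"wz":0},{"x":0,"y":0,"z":0.009,"wx":0,"wy":0,"wz":0},{"x":0,"y":0,"z":0.014,"wx":0,"wy":0,"wz":0},{"x":0,"y":0,"z":0.019,"wx":0,"wy":0,"wz":0},{"x":0,"y":0,"z":0.023,"wx":0,"wy":0,"wz":0},{"x":0,"y":0,"z":0.025,"wx":0,"wy":0,"wz":0},{"x":0,"y":0,"z":0.026,"wx":0,"wy":0,"wz":0},{"x":0,"y":0,"z":0.026,"wx":0,"wy":0,"wz":0}]' |grep -v rot
python3 go.py 0.488 0.2022 0.0486 -16.4
```

```text
time: 19.38
position: [0.4885, 0.2019, 0.0502]
ft_force: [-1.1, -0.8, -1.3]
grip_width: 0.178
grip_force: 50.0
shift mm [-0.5 -0.1  1.6] turn [0.01 0.02 0.02] t 19.38 p [0.4885 0.2019 0.0502] F [-1.1 -0.8 -1.3] q7 -2.48
```

```bash

python3 -m handwheel '[{"x":0,"y":0,"z":0.0005,"wx":0,"wy":0,"wz":0},{"x":0,"y":0,"z":0.001,"wx":0,"wy":0,"wz":0},{"x":0,"y":0,"z":0.0015,"wx":0,"wy":0,"wz":0},{"x":0,"y":0,"z":0.002,"wx":0,"wy":0,"wz":0},{"x":0,"y":0,"z":0.002,"wx":0,"wy":0,"wz":0}]' |grep -v rot
python3 go.py 0.488 0.2022 0.0486 -16.4
```

```text
time: 19.8
position: [0.4888, 0.2019, 0.0486]
ft_force: [-0.2, -0.3, -1.0]
grip_width: 0.179
grip_force: 50.0
shift mm [-0.8 -0.   0. ] turn [-0.   -0.02  0.02] t 19.8 p [0.4888 0.2019 0.0486] F [-0.2 -0.3 -1. ] q7 -2.49
```

```bash

python3 -m handwheel '[{"x":0,"y":0,"z":0.0005,"wx":0,"wy":0,"wz":0},{"x":0,"y":0,"z":0.001,"wx":0,"wy":0,"wz":0},{"x":0,"y":0,"z":0.001,"wx":0,"wy":0,"wz":0},{"x":0,"y":0,"z":0.001,"wx":0,"wy":0,"wz":0}]' |grep -v rot
```

```text
time: 20.13
position: [0.4888, 0.2019, 0.0486]
ft_force: [-2.5, -0.9, 8.0]
grip_width: 0.179
grip_force: 50.0
```

The shoulder is seated on the holder, with 8 N upward. I'll release to a modest opening, then lift.

```bash

python3 -m handwheel '[{"x":0,"y":0,"z":-0.0005,"wx":0,"wy":0,"wz":0},{"x":0,"y":0,"z":-0.0005,"wx":0,"wy":0,"wz":0},{"x":0,"y":0,"z":-0.0005,"wx":0,"wy":0,"wz":0},{"x":0,"y":0,"z":-0.0005,"wx":0,"wy":0,"wz":0},{"x":0,"y":0,"z":-0.0005,"wx":0,"wy":0,"wz":0},{"x":0,"y":0,"z":-0.0005,"wx":0,"wy":0,"wz":0}]' 0.05 |grep -v rot
python3 -m handwheel '[{"x":0,"y":0,"z":-0.01,"wx":0,"wy":0,"wz":0},{"x":0,"y":0,"z":-0.03,"wx":0,"wy":0,"wz":0},{"x":0,"y":0,"z":-0.06,"wx":0,"wy":0,"wz":0},{"x":0,"y":0,"z":-0.09,"wx":0,"wy":0,"wz":0},{"x":0,"y":0,"z":-0.12,"wx":0,"wy":0,"wz":0},{"x":0,"y":0,"z":-0.15,"wx":0,"wy":0,"wz":0},{"x":0,"y":0,"z":-0.15,"wx":0,"wy":0,"wz":0},{"x":0,"y":0,"z":-0.15,"wx":0,"wy":0,"wz":0}]' |grep -v rot
python3 jaw.py s8; python3 - <<'E'
from h import *
p,Rm=pose();d=snap('wrist','w8');s=cv2.imread('pics/s8.png')
cv2.imwrite('pics/f.png',np.hstack([cv2.resize(s[190:350,180:450],(432,256)),cv2.resize(d['image'][30:280,230:400,::-1],(174,256))]))
m=cv2.inRange(cv2.cvtColor(d['image'],cv2.COLOR_RGB2HSV),(5,150,80),(16,255,255));m[280:]=0;print(cv2.boundingRect(m))
E
```

```text
time: 20.63
position: [0.4886, 0.2019, 0.0479]
ft_force: [0.2, 0.2, -0.5]
grip_width: 0.528
grip_force: 0.0
time: 21.3
position: [0.4898, 0.2026, 0.2006]
ft_force: [-0.0, -1.3, 0.2]
grip_width: 0.572
grip_force: 0.0
red scene 400 231.5 238.0 217 257
(0, 0, 330, 251)
```

View pics/f.png

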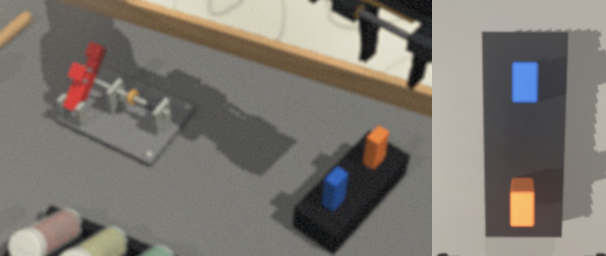

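The jaw stands up, the fork is upright and seated in its own pocket like the pick, and the gripper is clear.

```bash
python3 -c "
from bench import ctrl
print(ctrl.close_job())"
```

```text
the job is handed in; nothing more can be done
None
```

The job is handed in at about 21 s: the red jaw is up (freed at about 9–10 N), and the fork is back down in its own pocket and released; the final pictures showed the gripper clear and the pick in place, though I did not check every other item one by one.

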